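# Change over the rub-bar clamping fixture

## Robot

A 7-joint arm with a two-finger parallel gripper is mounted at the origin on a cart in front of the work surface, level with it; the furniture and walls round the work are solid. World frame = base frame: x ahead of the robot, y to its left, z up, the work surface at z = 0. Lengths are in m, angles in rad, forces in N, time in s.
With the tool pointing down it reaches from about 0.375 to 0.925 m from the base axis. Payload 3.1 kg.
Tool frame: the origin (TCP) lies between the finger pads; the fingertips stand 14 mm ahead of it and the grasp point (between the pads) lies 5 mm behind it (robot.nose_length is the distance from the TCP to the fingertips, in m); z points along the fingers, y is the line along which they close (so a half turn about z gives the same grasp; the last joint's range is limited). The gripper opens to 85 mm and grips with 20 to 120 N. Pads are 22 mm wide; open, the fingers measure 114 mm over their backs; the gripper's body (76 mm by 85 mm) begins 54 mm behind the grasp point. The pads swing forward as they close: fully open they stand 13 mm farther back than shut.
Start: joints at [1.183, 0.383, 0.044, 1.598, -0.018, 1.161, -0.05], TCP at [0.186, -0.623, 0.245] pointing down, gripper open.
Joint ranges: [-2.61, 2.61], [-0.41, 2.15], [-1.48, 1.57], [0, 2.5], [-1.57, 4.71], [0.05, 1.97], [-2.85, 2.85]. Speed limits (rad/s): [2.79, 2.79, 3.14, 3.14, 3.14, 3.14, 3.14].

## Interface

Orientations are given as a unit quaternion [w, x, y, z].
In Python, from plant import robot, vision gives the robot as it stands.
- The arm moves only by the shell command python3 -m jog 'ROWS' [FORCE]. ROWS is JSON, a list of rows, each a list of 3 entries, a list of its own where there are three numbers: the shift along the world's x, y, z in m, then the turn about the world's z in rad, then the opening, from -1 (shut) to 1 (fully open), so that 0 is half open. In form: [[[dx, dy, dz], twist, jaw], ...]. A call has 1 to 10 rows; each row shifts and turns the commanded pose from where the row before left it; what a row does not reach is not made up. A row lasts 1/10 s, in which the tool goes at most 50 mm and 8.59 degrees, less where a joint would pass 70% of its speed; a pose out of reach is approached as far as the arm can. A call with a gripper value outside its range is refused whole. The fingers move at their own pace and stop on an object; FORCE is the grip in N (left out, the last holds). Time passes only in rows, so rows that do not move let the fingers close. It gives the time, the measured TCP pose, the force, the opening and the grip force at its end, in the units of the state.
- robot.state(): the state, without advancing time (a new reading comes with each control period).
- vision.snapshot(name): name is "scene" or "top"; returns (picture, depth): 384x512x3 uint8, red, green, blue; 384x512 float32, m along the optical axis (not along the pixel's ray), 0 where there is no reading.
- vision.calibration(name): a dict with "fovy" (degrees; the focal length in pixels is half the picture's height over the tangent of half this angle, whatever the lens; pixels are square), "cx", "cy" (the principal point, pixels), "R" (3x3) and "t" (3): a world point X has camera coordinates R X + t. Camera axes: x right, y down, z forward; pixel columns grow to the right and rows downward; lengths in m; the calibration is good to about 2 mm. A picture is of the moment at which its call begins. calibration takes no time and is no camera call.
- robot.job_done(): hands the job in; it is judged then, once.
Trained networks look in the newest picture that a camera, given by its name, has taken for a name from the list of things; names that differ only in an ending like _2 or _b are one class to them, and where a whole thing is asked for, a point or a joint stands for the part that bears it (a point fixed in the world has none). Each returns a list of dicts, best first, with "score" (0 to 1); they miss things now and then, are a little off and sometimes report something else, mostly with a low value. They report only what shows in the picture. A call takes as long as a camera call. They do not tell look-alikes from the thing itself.
- vision.find_in(camera, name): "position" ([x, y, z] in m, in the coordinates of the camera as it stood for that picture, good to about 4 mm: the middle of the surface that is visible of it).
The state is a dict: "time": time; "q": joint angles; "joint_velocities": joint speeds; "joint_torque": joint torques, N m; "eef_pos": TCP position; "ee_rot": TCP orientation; "ft_force": force on the tool from outside, world axes, zero at the start; "torque": the same for the moment, N m; "finger_gap": finger opening in m; "grip_force": force on a finger pad.
Only numpy, scipy, OpenCV 4.12 (cv2) and the standard library are available. Lean on these libraries where they do the work, as an engineer would, in place of code of your own. Each camera call takes 0.05 s, during which the arm holds its last target. There are 200 camera calls.

## Task

Change over the clamping fixture for the huller's rub bars: swing the red clamp fully open, take off the finished green-faced bars and lay them flat across the sloped rack, green face up; with the clamp still open set every orange-faced bar lengthwise on a narrow rail of its own, centred and orange face up, then swing the clamp over centre until it is shut down on them all. One or two green and two or three orange bars are there; leave the cups and the mug where they stand.

Things in the scene. Friction and masses are not known exactly. Their poses are not given: they have to be found in the camera images.
- fixture: grey clamping fixture, fixed to the desk; origin on the desk. Base 200 mm (x) by y -162 to +72 mm, 30 mm high. Three aluminium rails along its y, 10 mm wide, 100 mm long (y -50 to +50), at x = -70, 0 and +70 mm, tops 55 mm above the desk. A bar lies lengthwise on each rail, its middle over the rail's middle (y = 0); 5 mm off-centre it tips off
- clamp (a joint): red over-centre clamp, swing in rad: 0 shut, padded cross bar down on bars on the rails (-0.06 with no bar), 1.75 fully open. Cross bar 175 mm long, 125 mm from the hinge, over the middle of all three rails when shut, upright when open. Its weight makes it fall, damped, from about 0.85 to either end and stay there; some 5 N at the handle moves it
- clamp_hinge (a point): point on the clamp's hinge line, 92 mm above the desk, at x = 0, y = -125 mm in the fixture's frame; the line runs along the fixture's x and opening is the positive turn about it (cross bar rises and goes towards the fixture's -y)
- clamp_grip (a point): middle of the clamp's black handle bar (14 mm round, 100 mm free along the fixture's x between two steel rods), 120 mm from the hinge. Shut: 60 mm to +y of and 104 mm above the hinge; open: 113 mm to -y of and 40 mm above it. May be pinched from above and led along its arc
- rack: wooden drying rack with a sloped deck, loose on the desk (1.3 kg), footprint 150 x 160 mm; origin on the desk under its middle; the deck rises towards its +x
- rack_deck: the rack's sloped deck, 150 mm up the slope (its x, uphill) x 160 mm across (its y); origin at the middle of its upper surface, 42 mm above the desk; z square to the surface; slope 0.35 rad. Lip 12 mm high at the lower end, inner face at x = -67 mm. Two bars fit across it (bar y along deck y), e.g. at x = -30 and +30 mm
- green_1: finished green-faced rub bar, 120 mm long (its y) x 22 wide (x) x 20 high (z): steel back 12 mm high, coloured face 8 mm high on top; about 0.12 kg; both ends alike; origin at the centre of the underside. At the start it lies on an outer rail of the fixture under the shut clamp; one or both green bars are present (None if absent)
- green_2: finished green-faced rub bar, 120 mm long (its y) x 22 wide (x) x 20 high (z): steel back 12 mm high, coloured face 8 mm high on top; about 0.12 kg; both ends alike; origin at the centre of the underside. At the start it lies on an outer rail of the fixture under the shut clamp; one or both green bars are present (None if absent)
- orange_1: new orange-faced rub bar, 120 mm long (its y) x 22 wide (x) x 20 high (z): steel back 12 mm high, coloured face 8 mm high on top; about 0.12 kg; both ends alike; origin at the centre of the underside. At the start it lies on the desk, face up; two or three orange bars are present (None if absent)
- orange_2: new orange-faced rub bar, 120 mm long (its y) x 22 wide (x) x 20 high (z): steel back 12 mm high, coloured face 8 mm high on top; about 0.12 kg; both ends alike; origin at the centre of the underside. At the start it lies on the desk, face up; two or three orange bars are present (None if absent)
- orange_3: new orange-faced rub bar, 120 mm long (its y) x 22 wide (x) x 20 high (z): steel back 12 mm high, coloured face 8 mm high on top; about 0.12 kg; both ends alike; origin at the centre of the underside. At the start it lies on the desk, face up; two or three orange bars are present (None if absent)
- green_cup: green cup, 71 mm across, 42 mm high, bystander; origin under its middle
- steel_cup: steel cup, 65 mm across, 48 mm high, bystander; origin under its middle
- mug: white mug, 92 x 127 x 95 mm, bystander; origin under its middle
Not all that is in view belongs to the job. What is shaped like the green_1 but blue is not meant.

How it is judged:
On the way, in this order (a step that is already met when the one before it is completed fails the run):
1. the clamp has been swung fully open (value of joint clamp above 1.5 rad), for 0.2 s.
2. with the clamp open, every orange bar lies centred on a rail (value of joint clamp above 1.3 rad and (x of orange_1 in the frame of fixture between -0.077 and -0.063 m or x of orange_1 in the frame of fixture between -0.007 and 0.007 m or x of orange_1 in the frame of fixture between 0.063 and 0.077 m) and y of orange_1 in the frame of fixture between -0.02 and 0.02 m and z of orange_1 in the frame of fixture between 0.051 and 0.059 m and angle between each of orange_1, orange_2, orange_3's own z axis and vertical below 0.1 rad and angle between the y axis of each of orange_1, orange_2, orange_3 and the y axis of fixture, either way round below 0.15 rad and (x of orange_2 in the frame of fixture between -0.077 and -0.063 m or x of orange_2 in the frame of fixture between -0.007 and 0.007 m or x of orange_2 in the frame of fixture between 0.063 and 0.077 m) and y of orange_2 in the frame of fixture between -0.02 and 0.02 m and z of orange_2 in the frame of fixture between 0.051 and 0.059 m and (x of orange_3 in the frame of fixture between -0.077 and -0.063 m or x of orange_3 in the frame of fixture between -0.007 and 0.007 m or x of orange_3 in the frame of fixture between 0.063 and 0.077 m) and y of orange_3 in the frame of fixture between -0.02 and 0.02 m and z of orange_3 in the frame of fixture between 0.051 and 0.059 m), for 0.2 s.
At the end, for the whole second after the job is handed in: Each orange bar lies level on its own rail, face up, within 7 mm across, 20 mm along, 0.15 rad; the clamp is shut on them (under 0.025 rad), at rest. Each green bar rests flat (0.12 rad) on the sloped deck, face up, its middle on the deck and within 50 mm of its middle line (value of joint clamp below 0.025 rad and velocity of joint clamp below 0.05 rad/s and (x of orange_1 in the frame of fixture between -0.077 and -0.063 m or x of orange_1 in the frame of fixture between -0.007 and 0.007 m or x of orange_1 in the frame of fixture between 0.063 and 0.077 m) and y of orange_1 in the frame of fixture between -0.02 and 0.02 m and z of orange_1 in the frame of fixture between 0.051 and 0.059 m and angle between each of orange_1, orange_2, orange_3's own z axis and vertical below 0.1 rad and angle between the y axis of each of orange_1, orange_2, orange_3 and the y axis of fixture, either way round below 0.15 rad and (x of orange_2 in the frame of fixture between -0.077 and -0.063 m or x of orange_2 in the frame of fixture between -0.007 and 0.007 m or x of orange_2 in the frame of fixture between 0.063 and 0.077 m) and y of orange_2 in the frame of fixture between -0.02 and 0.02 m and z of orange_2 in the frame of fixture between 0.051 and 0.059 m and (x of orange_3 in the frame of fixture between -0.077 and -0.063 m or x of orange_3 in the frame of fixture between -0.007 and 0.007 m or x of orange_3 in the frame of fixture between 0.063 and 0.077 m) and y of orange_3 in the frame of fixture between -0.02 and 0.02 m and z of orange_3 in the frame of fixture between 0.051 and 0.059 m and linear speed of each of orange_1, orange_2, orange_3, green_1, green_2 below 0.02 m/s and x of green_1 in the frame of rack_deck between -0.075 and 0.068 m and y of green_1 in the frame of rack_deck between -0.05 and 0.05 m and z of green_1 in the frame of rack_deck between -0.004 and 0.006 m and angle between the z axis of each of green_1, green_2 and the z axis of rack_deck, either way round below 0.12 rad and angle between each of green_1, green_2's own z axis and vertical below 0.8 rad and x of green_2 in the frame of rack_deck between -0.075 and 0.068 m and y of green_2 in the frame of rack_deck between -0.05 and 0.05 m and z of green_2 in the frame of rack_deck between -0.004 and 0.006 m); the robot touches nothing.
It fails at once if the green cup is pushed more than 4 cm or tipped (distance of green_cup from where it was at the start of the episode above 0.04 m or angle between green_cup's own z axis and vertical above 0.5 rad).
It fails at once if the steel cup is pushed more than 4 cm or tipped (distance of steel_cup from where it was at the start of the episode above 0.04 m or angle between steel_cup's own z axis and vertical above 0.5 rad).
It fails at once if the mug is pushed more than 4 cm or tipped (distance of mug from where it was at the start of the episode above 0.04 m or angle between mug's own z axis and vertical above 0.5 rad).
Of green_1, green_2 only 1 to 2 are there at a start; the rules pass over those that are not, and their reading is None.
Of orange_1, orange_2, orange_3 only 2 to 3 are there at a start; the rules pass over those that are not, and their reading is None.
At some moment in a run one of rack may be knocked a few centimetres aside while the robot is not near it.
Once in a run the grip may slacken for a moment while it holds something.
It also fails if it takes over 210 s, if anything falls off the work surface, if the arm or the gripper's body presses on something with over 40 N, if the wrist force passes 120 N, or if a joint passes its speed limit or range.

## Working session

There is one attempt and no reset: what is moved stays moved. The work goes in short steps, Python scripts to look and compute and a shell command to move; the robot and the scene stay as the last step left them, time stands still between calls to the robot, and variables do not carry over. Pictures are saved under pics/ and viewed, at most 14 in all, crops included, and the job is handed in when it is done.

```bash
ls; mkdir -p pics
cat > h.py <<'E'
import numpy as np, cv2
from plant import robot, vision
def cal(n):
    c=vision.calibration(n); f=192/np.tan(np.radians(c['fovy'])/2)
    return f,c['cx'],c['cy'],np.array(c['R']),np.array(c['t'])
def cloud(n,d):
    f,cx,cy,R,t=cal(n); v,u=np.mgrid[:384,:512]
    P=np.stack([(u-cx)*d/f,(v-cy)*d/f,d],-1)
    return (P-t)@R
def w(n,p):
    f,cx,cy,R,t=cal(n); return R.T@(np.array(p)-t)
def pix(n,X):
    f,cx,cy,R,t=cal(n); p=R@np.array(X)+t; return f*p[0]/p[2]+cx,f*p[1]/p[2]+cy
def save(name,im,s=1.5):
    cv2.imwrite('pics/'+name,cv2.resize(im[...,::-1],None,fx=s,fy=s))
E
python3 - <<'E'
from h import *
for n in ('scene','top'):
    im,d=vision.snapshot(n); save(n+'0.png',im); np.savez('/tmp/'+n,im=im,d=d)
    print(n,cal(n)[3:],cal(n)[:3])
    for k in ['fixture','clamp_grip','rack','green_1','orange_1','green_cup','steel_cup','mug']:
        print(k,[(np.round(w(n,r['position']),3).tolist(),round(r['score'],2)) for r in vision.find_in(n,k)])
print(robot.state())
E
```

```text
pics
scene (array([[-0.83133991, -0.55552279, -0.01638255],
       [-0.36333797,  0.56556847, -0.7403498 ],
       [ 0.42054664, -0.60952994, -0.67202216]]), array([0.48607696, 0.3310251 , 1.36180853])) (np.float64(420.9704524941535), 249.1055996997558, 185.39022588066462)
fixture []
clamp_grip []
rack [([0.464, 0.42, 0.039], 0.93)]
green_1 [([0.492, -0.095, 0.071], 0.73), ([0.631, -0.105, 0.075], 0.51), ([0.6, -0.426, 0.022], 0.41)]
orange_1 [([0.556, -0.165, 0.102], 0.69), ([0.429, 0.15, 0.016], 0.68), ([0.538, 0.18, 0.022], 0.66), ([0.631, 0.195, 0.018], 0.56)]
green_cup [([0.764, 0.032, 0.023], 0.83)]
steel_cup [([0.76, 0.185, 0.027], 0.82), ([0.552, -0.14, 0.03], 0.36)]
mug [([0.441, -0.436, 0.065], 0.69)]
top (array([[-0.02497254, -0.9995646 , -0.01571557],
       [-0.99519175,  0.02634648, -0.09433578],
       [ 0.09470876,  0.0132842 , -0.99541639]]), array([-0.00663334,  0.59382544,  1.55103162])) (np.float64(468.5058378094845), 259.03340582015954, 196.2036613127235)
fixture [([0.558, -0.185, 0.028], 0.96), ([0.563, -0.191, 0.099], 0.33)]
clamp_grip [([0.56, -0.194, 0.1], 0.
[... 541 characters left out ...]
287804,  0.04390426,  1.59787182, -0.01788235,
        1.16120026, -0.04994431]), 'joint_velocities': array([-9.98030876e-06, -7.76809776e-04,  1.06025280e-03,  3.43790664e-04,
       -6.03701306e-05,  1.13791645e-03,  1.04450064e-03]), 'joint_torque': array([ 1.50826399e-04, -4.33428133e+01,  1.02308203e+00, -2.49920815e+01,
        1.04770629e-02,  1.76214464e-03,  2.47146005e-06]), 'eef_pos': array([ 0.18575178, -0.62291259,  0.24529656]), 'ee_rot': array([1.65761464e-05, 9.89521424e-01, 1.44386121e-01, 6.08841725e-06]), 'ft_force': array([ 0.47648246, -0.42150284, -0.20782413]), 'torque': array([-0.03413939,  0.00307677,  0.04651632]), 'grip_force': 0.0, 'finger_gap': 0.0851121353439542}
```

View pics/top0.png

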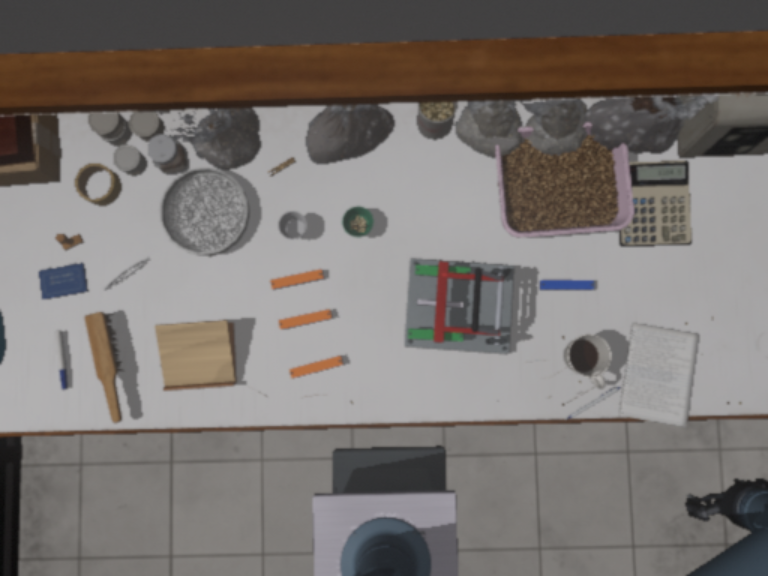

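View pics/scene0.png

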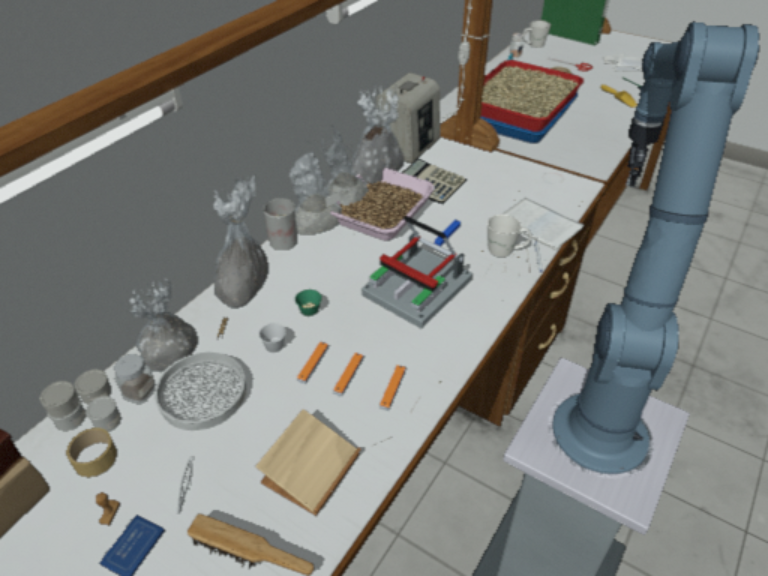

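```bash
cat >> h.py <<'E'
def rect(P):
    (c,s,a)=cv2.minAreaRect(P[:,:2].astype(np.float32)*1000)
    s=np.array(s);
    if s[0]<s[1]: a+=90; s=s[::-1]
    return np.round(np.array(c)/1000,4),np.round(s,1),round((a+90)%180-90,2)  # angle of long side from world x, deg
def blobs(n,im,d,h0,h1,smin=120,zmin=0.005,box=(0.3,0.7,-.35,.6)):
    P=cloud(n,d); hsv=cv2.cvtColor(im,cv2.COLOR_RGB2HSV)
    m=(hsv[...,0]>=h0)&(hsv[...,0]<=h1)&(hsv[...,1]>smin)&(d>0)&(P[...,2]>zmin)&(P[...,2]<.2)
    m&=(P[...,0]>box[0])&(P[...,0]<box[1])&(P[...,1]>box[2])&(P[...,1]<box[3])
    k,l=cv2.connectedComponents(m.astype(np.uint8))
    out=[]
    for i in range(1,k):
        Q=P[l==i]
        if len(Q)>25: out.append((rect(Q),len(Q),np.round(np.median(Q,0),4)))
    return out
E
python3 - <<'E'
from h import *
for n in ('top','scene'):
    z=np.load(f'/tmp/{n}.npz'); im,d=z['im'],z['d']; P=cloud(n,d)
    print(n,'desk z',np.median(P[(P[...,0]>.4)&(P[...,0]<.7)&(P[...,1]>.0)&(P[...,1]<.1)][:,2]))
    print('orange',*blobs(n,im,d,4,16,150,.01,(.3,.7,.05,.27)),sep='\n')
    print('green',*blobs(n,im,d,50,75,120),sep='\n')
    print('red',*blobs(n,im,d,0,4,150,.03),*blobs(n,im,d,174,180,150,.03),sep='\n')
    m=(P[...,0]>.4)&(P[...,0]<.72)&(P[...,1]>-.34)&(P[...,1]<0)&(P[...,2]>.022)&(P[...,2]<.037)
    m=cv2.morphologyEx(m.astype(np.uint8),cv2.MORPH_OPEN,np.ones((3,3)))>0
    print('fixture',rect(P[m]),m.sum())
    m=(P[...,0]>.36)&(P[...,0]<.6)&(P[...,1]>.29)&(P[...,1]<.51)&(P[...,2]>.012)&(P[...,2]<.12)
    m=cv2.morphologyEx(m.astype(np.uint8),cv2.MORPH_OPEN,np.ones((3,3)))>0
    Q=P[m]; A=np.c_[Q[:,:2],np.ones(len(Q))]; 
    co=np.linalg.lstsq(A,Q[:,2],rcond=None)[0]; r=Q[:,2]-A@co
    k=abs(r)<.004; co=np.linalg.lstsq(A[k],Q[k,2],rcond=None)[0]
    k=abs(Q[:,2]-A@co)<.004
    print('rack',rect(Q[k]),k.sum(),len(k),'plane',co,'slope',np.arctan(np.hypot(*co[:2])),'uphill deg',np.degrees(np.arctan2(co[1],co[0])))
E
```

```text
top desk z -0.00010204990729976651
orange
((array([0.636 , 0.1849]), array([108.3,  15.3]), -78.94), 137, array([0.6356, 0.1877, 0.021 ]))
((array([0.5444, 0.1688]), array([106.3,  14.9]), -79.08), 135, array([0.5447, 0.1715, 0.0206]))
((array([0.4366, 0.1467]), array([105.2,  14.3]), -76.83), 131, array([0.4369, 0.147 , 0.0201]))
green
red
((array([ 0.6221, -0.1698]), array([68.1, 16.1]), 85.55), 46, array([ 0.6246, -0.1573,  0.1029]))
((array([ 0.5359, -0.1355]), array([109.6,  70.3]), 29.59), 163, array([ 0.5232, -0.1323,  0.1027]))
fixture (array([ 0.5641, -0.1804]), array([234.7, 200. ]), 84.48) 2247
rack (array([0.4673, 0.4095]), array([161.3, 146.1]), -87.4) 1479 2142 plane [ 0.34033033  0.01476029 -0.12230102] slope 0.32832127482846457 uphill deg 2.483389645656774
scene desk z -0.002112921719992259
orange
((array([0.6325, 0.1895]), array([115.8,  19.2]), -79.8), 133, array([0.6317, 0.1922, 0.019 ]))
((array([0.5403, 0.1727]), array([115.6,  20.9]), -79.98), 139, array([0.5409, 0.1759, 0.0188]))
((array([0.4324, 0.1503]), array([116.4,  20.1]), -76.69), 148, array([0.4323, 0.1514, 0.0193]))
green
((array([ 0.6386, -0.1094]), array([54.5, 20.3]), 82.72), 47, array([ 0.6376, -0.1082,  0.0736]))
((array([ 0.4995, -0.0877]), array([60.4, 20.9]), 87.51), 63, array([ 0.4993, -0.0878,  0.0744]))
red
((array([ 0.5606, -0.1821]), array([172. , 129.3]), -4.28), 301, array([ 0.5597, -0.1322,  0.1001]))
fixture (array([ 0.5595, -0.1786]), array([242.5, 201.7]), 83.5) 1217
rack (array([0.468 , 0.4119]), array([162.1, 139.8]), -87.03) 2062 2508 plane [ 0.34920589  0.01636228 -0.12808434] slope 0.3363086389672382 uphill deg 2.6826701607663876
```

```bash
python3 -m jog '[[[0.025,0.03,0.005],-0.0387,1],[[0.025,0.03,0.005],-0.0387,1],[[0.025,0.03,0.005],-0.0387,1],[[0.025,0.03,0.005],-0.0387,1],[[0.025,0.03,0.005],-0.0387,1],[[0.025,0.03,0.005],-0.0387,1],[[0.025,0.03,0.005],-0.0387,1],[[0.025,0.03,0.005],-0.0387,1],[[0.025,0.03,0.005],-0.0387,1],[[0.025,0.03,0.005],-0.0387,1]]' 25
python3 -m jog '[[[0.025,0.025,0],0,1],[[0.025,0.025,0],0,1],[[0.025,0.025,0],0,1],[[0.025,0.025,0],0,1],[[0.024,0.023,0],0,1],[[0,0,0],0,1],[[0,0,0],0,1]]'
python3 - <<'E'
from h import *
for n in ('scene','top'):
    im,d=vision.snapshot(n); save(n+'1.png',im[60:300,200:420] if n=='scene' else im[100:300,200:420],2.5); np.savez('/tmp/'+n+'1',im=im,d=d)
    P=cloud(n,d)
    hsv=cv2.cvtColor(im,cv2.COLOR_RGB2HSV)
    m=(hsv[...,2]<60)&(P[...,2]>.17)&(P[...,2]<.215)&(P[...,0]>.45)&(P[...,0]<.7)&(P[...,1]>-.26)&(P[...,1]<-.14)
    if m.sum()>5: print(n,m.sum(),rect(P[m]),np.median(P[m],0))
E
```

```text
time: 1.9
eef_pos: [0.4366, -0.3216, 0.2958]
ee_rot: [0.0, 0.999, -0.049, 0.0]
ft_force: [-0.3, -0.0, 0.1]
finger_gap: 0.0858
grip_force: 0.0
time: 2.6
eef_pos: [0.5602, -0.199, 0.2952]
ee_rot: [0.0, 0.999, -0.047, -0.0]
ft_force: [-0.7, -0.6, 0.2]
finger_gap: 0.0855
grip_force: 0.0
scene 69 (array([ 0.56  , -0.1947]), array([124.8,  14.4]), -7.4) [ 0.56041609 -0.19378618  0.19990268]
```

```bash
python3 -m jog '[[[0,0.001,-0.026],0,1],[[0,0.001,-0.026],0,1],[[0,0,-0.026],0,1],[[0,0,-0.026],0,1],[[0,0,0],0,-1],[[0,0,0],0,-1],[[0,0,0],0,-1],[[0,0,0],0,-1],[[0,0,0],0,-1],[[0,0,0],0,-1]]' 25
python3 -m jog '[[[0,0,0],0,-1],[[0,0,0],0,-1]]'
```

```text
time: 3.7
eef_pos: [0.5607, -0.1992, 0.1931]
ee_rot: [0.001, 0.999, -0.049, 0.001]
ft_force: [-0.2, -1.5, 4.6]
finger_gap: 0.0131
grip_force: 25.2
time: 3.9
eef_pos: [0.5607, -0.1992, 0.193]
ee_rot: [0.001, 0.999, -0.049, 0.001]
ft_force: [-0.7, -1.3, 5.8]
finger_gap: 0.0129
grip_force: 25.3
```

```bash
python3 -m jog '[[[-0.0007,-0.0067,0.0034],0,-1],[[-0.0007,-0.0067,0.0034],0,-1],[[-0.0007,-0.007,0.0025],0,-1],[[-0.0007,-0.007,0.0025],0,-1],[[-0.0007,-0.0073,0.0016],0,-1],[[-0.0007,-0.0073,0.0016],0,-1],[[-0.0007,-0.0074,0.0007],0,-1],[[-0.0007,-0.0074,0.0007],0,-1],[[-0.0007,-0.0075,-0.0003],0,-1],[[-0.0007,-0.0075,-0.0003],0,-1]]' 25
python3 -m jog '[[[-0.0007,-0.0074,-0.0013],0,-1],[[-0.0007,-0.0074,-0.0013],0,-1],[[-0.0007,-0.0072,-0.0021],0,-1],[[-0.0007,-0.0072,-0.0021],0,-1],[[-0.0007,-0.0068,-0.003],0,-1],[[-0.0007,-0.0068,-0.003],0,-1],[[-0.0006,-0.0064,-0.0038],0,-1],[[-0.0006,-0.0064,-0.0038],0,-1],[[-0.0006,-0.0059,-0.0046],0,-1],[[-0.0006,-0.0059,-0.0046],0,-1]]' 25
```

```text
time: 4.9
eef_pos: [0.5544, -0.265, 0.2087]
ee_rot: [-0.003, 0.999, -0.047, 0.001]
ft_force: [-0.5, 4.4, 7.2]
finger_gap: 0.0133
grip_force: 17.3
time: 5.9
eef_pos: [0.5469, -0.3382, 0.1773]
ee_rot: [0.0, 0.999, -0.049, 0.001]
ft_force: [4.5, 0.1, 0.9]
finger_gap: 0.0129
grip_force: 25.2
```

```bash
python3 -m jog '[[[-0.0005,-0.0053,-0.0053],0,-1],[[-0.0005,-0.0053,-0.0053],0,-1],[[-0.0005,-0.0046,-0.006],0,-1],[[-0.0005,-0.0046,-0.006],0,-1],[[-0.0004,-0.0038,-0.0065],0,-1],[[-0.0004,-0.0038,-0.0065],0,-1],[[-0.0002,-0.002,-0.005],0,-1],[[0,0,0],0,-1]]' 25
```

```text
time: 6.7
eef_pos: [0.5434, -0.3687, 0.1354]
ee_rot: [0.001, 0.999, -0.049, 0.001]
ft_force: [6.4, -1.7, -2.7]
finger_gap: 0.0128
grip_force: 24.7
```

```bash
python3 -m jog '[[[0,0,0],0,-0.3],[[0,0,0],0,-0.3],[[0,0,0],0,-0.3],[[0,0,0.03],0,-0.3],[[0,0,0.05],0,-0.3],[[0,0,0.05],0,0],[[0,0,0.04],0,0],[[0,0.04,0],0,0],[[0,0.05,0],0,0],[[0,0.05,0],0,0]]' 25
python3 -m jog '[[[0,0.05,0],0,0],[[0,0.05,0],0,0],[[0,0.05,0],0,0],[[0,0.05,0],0,0],[[0,0.05,0],0,0],[[0,0.05,0],0,0],[[0,0.05,0],0,0],[[0,0.03,0],0,0],[[0,0,0],0,0]]' 25
python3 - <<'E'
from h import *
print(robot.state()['q'])
for n in ('scene','top'):
    im,d=vision.snapshot(n); save(n+'2.png',im if n=='top' else im[60:300,180:440],1.5 if n=='top' else 3); np.savez('/tmp/'+n+'2',im=im,d=d)
    P=cloud(n,d)
    print(n,*blobs(n,im,d,45,80,90,.04,(.45,.7,-.3,0)),sep='\n')
    m=(P[...,0]>.4)&(P[...,0]<.72)&(P[...,1]>-.34)&(P[...,1]<0)&(P[...,2]>.022)&(P[...,2]<.037)
    m=cv2.morphologyEx(m.astype(np.uint8),cv2.MORPH_OPEN,np.ones((3,3)))>0
    print('fixture',rect(P[m]),m.sum())
E
```

```text
time: 7.7
eef_pos: [0.542, -0.2261, 0.3071]
ee_rot: [0.0, 0.999, -0.05, -0.0]
ft_force: [0.8, 0.3, -0.4]
finger_gap: 0.0424
grip_force: 0.0
time: 8.6
eef_pos: [0.5409, 0.1604, 0.307]
ee_rot: [-0.001, 0.999, -0.043, -0.001]
ft_force: [-0.1, 0.3, 0.8]
finger_gap: 0.0429
grip_force: 0.0
[ 0.09940926  0.21302398 -0.52447706  1.7133829   0.1090432   1.24495029
 -2.10708062]
scene
((array([ 0.6332, -0.1345]), array([117.5,  24.4]), 84.67), 108, array([ 0.6342, -0.1359,  0.0746]))
((array([ 0.497 , -0.1197]), array([122.3,  23.3]), 85.43), 131, array([ 0.4964, -0.1135,  0.074 ]))
fixture (array([ 0.5613, -0.1765]), array([237.6, 203.8]), 84.25) 1467
top
((array([ 0.6391, -0.1401]), array([114.9,  20.6]), 88.31), 206, array([ 0.6385, -0.1384,  0.0755]))
((array([ 0.499 , -0.1226]), array([113.8,  19.8]), 88.32), 211, array([ 0.4993, -0.1238,  0.0754]))
fixture (array([ 0.5642, -0.1787]), array([232.4, 200.1]), 84.62) 2739
```

View pics/scene2.png

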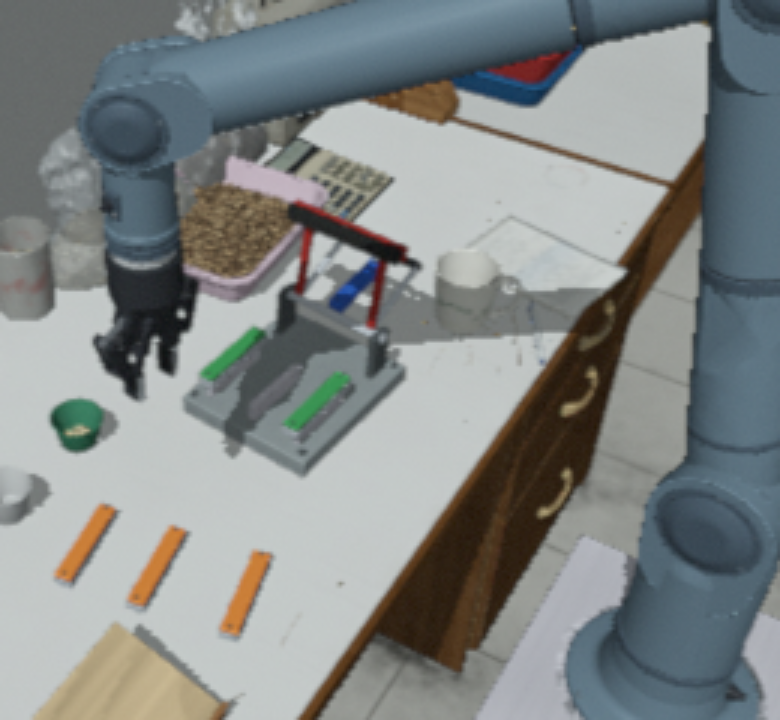

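```bash
python3 -m jog '[[[0,-0.04,0],0.14,0],[[0,-0.04,0],0.14,0],[[0,-0.04,0],0.14,0]]'; python3 -c "
from h import *
print(robot.state()['q'])
"
```

```text
time: 9.0
eef_pos: [0.5426, 0.0291, 0.3066]
ee_rot: [0.001, 0.987, 0.162, -0.001]
ft_force: [0.8, -0.4, 0.1]
finger_gap: 0.0428
grip_force: 0.0
[ 0.30484601  0.16516675 -0.48149599  1.76213166  0.08272631  1.23505022
 -1.44386719]
```

```bash
python3 -m jog '[[[-0.006,-0.019,-0.015],0.1435,0],[[-0.006,-0.019,-0.015],0.1435,0],[[-0.006,-0.019,-0.015],0.1435,0],[[-0.006,-0.019,-0.015],0.1435,0],[[-0.006,-0.019,-0.015],0.1435,0],[[-0.006,-0.019,-0.015],0.1435,0],[[-0.005,-0.019,-0.015],0.1435,0],[[-0.004,-0.018,-0.015],0.1435,0],[[0,0,-0.015],0,0],[[0,0,-0.015],0,0]]'
python3 -m jog '[[[0,0,0],0,0],[[0,0,0],0,0]]'
python3 - <<'E'
from h import *
print(robot.state()['q'])
for n in ('scene','top'):
    im,d=vision.snapshot(n); save(n+'3.png',im[120:260,230:370] if n=='scene' else im[120:270,230:400],3)
    print(n,*blobs(n,im,d,45,80,90,.04,(.45,.7,-.3,0)),sep='\n')
E
```

```text
time: 10.0
eef_pos: [0.4967, -0.1213, 0.156]
ee_rot: [0.0, 0.744, 0.669, -0.001]
ft_force: [-0.1, -0.5, -0.8]
finger_gap: 0.0425
grip_force: 0.0
time: 10.2
eef_pos: [0.4978, -0.1178, 0.1567]
ee_rot: [-0.0, 0.742, 0.671, -0.0]
ft_force: [-0.2, -0.0, 0.8]
finger_gap: 0.0427
grip_force: 0.0
[ 0.57743012  0.26603211 -0.4757762   1.98703265  0.15162084  0.92331795
 -0.07635793]
scene
((array([ 0.6362, -0.1387]), array([115.5,  25.2]), 84.86), 107, array([ 0.6348, -0.134 ,  0.0742]))
((array([ 0.498 , -0.1173]), array([125.5,  24.6]), 85.93), 130, array([ 0.4962, -0.1138,  0.0744]))
top
((array([ 0.6381, -0.1415]), array([117.3,  20.9]), 85.92), 215, array([ 0.6382, -0.1416,  0.0757]))
```

View pics/scene3.png

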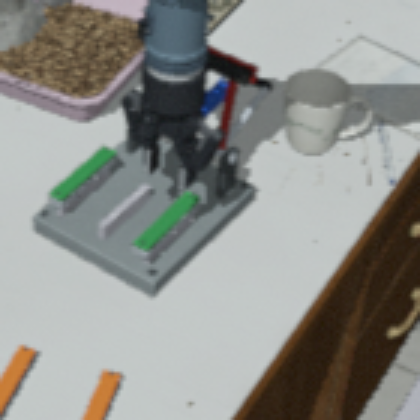

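```bash
python3 -m jog '[[[0,-0.003,-0.02],0,0],[[0,0,-0.02],0,0],[[0,0,-0.02],0,0],[[0,0,-0.02],0,0],[[0,0,0],0,-0.4],[[0,0,0],0,-1],[[0,0,0],0,-1],[[0,0,0],0,-1],[[0,0,0],0,-1]]' 60
python3 -m jog '[[[0,0,0.02],0,-1],[[0,0,0.02],0,-1],[[0,0,0.02],0,-1],[[0,0,0],0,-1]]' 60
```

```text
time: 11.2
eef_pos: [0.4987, -0.1207, 0.0777]
ee_rot: [0.001, 0.742, 0.671, 0.0]
ft_force: [0.1, 0.4, -1.7]
finger_gap: 0.0202
grip_force: 61.7
time: 11.6
eef_pos: [0.5009, -0.121, 0.1401]
ee_rot: [0.003, 0.742, 0.671, 0.002]
ft_force: [0.4, 0.1, -0.7]
finger_gap: 0.0204
grip_force: 61.9
```

```bash
cat >> h.py <<'E'
def rack(n,im,d,c=(.4675,.41)):
    P=cloud(n,d); hsv=cv2.cvtColor(im,cv2.COLOR_RGB2HSV)
    m=(abs(P[...,0]-c[0])<.11)&(abs(P[...,1]-c[1])<.12)&(P[...,2]>.012)&(P[...,2]<.085)&(hsv[...,0]<25)&(hsv[...,1]>50)
    m=cv2.morphologyEx(m.astype(np.uint8),cv2.MORPH_OPEN,np.ones((3,3)))>0
    Q=P[m]; A=np.c_[Q[:,:2],np.ones(len(Q))]; k=np.ones(len(Q),bool)
    for _ in range(4):
        co=np.linalg.lstsq(A[k],Q[k,2],rcond=None)[0]; k=abs(Q[:,2]-A@co)<.004
    return rect(Q[k]),k.sum(),np.round(co,4),'uphill',np.degrees(np.arctan2(co[1],co[0]))
E
python3 -m jog '[[[-0.004,0.035,0],0.01,-1],[[-0.004,0.035,0],0.01,-1],[[-0.004,0.035,0],0.01,-1],[[-0.004,0.035,0],0.01,-1],[[-0.004,0.035,0],0.01,-1],[[-0.004,0.035,0],0.01,-1],[[-0.004,0.035,0],0.01,-1],[[-0.004,0.035,0],0.01,-1],[[-0.004,0.035,0],0.01,-1],[[-0.004,0.035,0],0.01,-1]]'
python3 - <<'E'
from h import *
for n in ('scene','top'):
    im,d=vision.snapshot(n); save(n+'4.png',im)
    print(n,rack(n,im,d))
    print(*blobs(n,im,d,45,80,90,.04,(.35,.6,.05,.5)),sep='\n')
E
```

```text
time: 12.6
eef_pos: [0.4574, 0.2304, 0.1359]
ee_rot: [-0.0, 0.707, 0.707, -0.001]
ft_force: [0.9, 0.2, -1.9]
finger_gap: 0.0206
grip_force: 61.7
scene ((array([0.4371, 0.3704]), array([159.1, 141.6]), -89.4), np.int64(1955), array([ 0.3576,  0.0043, -0.1168]), 'uphill', np.float64(0.6950585499921261))
((array([0.4563, 0.2531]), array([75.2, 22.5]), -85.24), 118, array([0.4577, 0.2597, 0.1335]))
top ((array([0.4408, 0.4042]), array([137.4,  83.3]), 0.87), np.int64(534), array([ 0.3532, -0.0072, -0.1092]), 'uphill', np.float64(-1.161694358265931))
((array([0.4583, 0.208 ]), array([25.5, 12.5]), 88.63), 36, array([0.4584, 0.211 , 0.1351]))
```

```bash
python3 -m jog '[[[-0.012,0.035,0],0.0025,-1],[[-0.012,0.035,0],0.0025,-1],[[-0.012,0.035,0],0.0025,-1],[[-0.011,0.034,0],0.0025,-1],[[0,0,-0.02],0,-1],[[0,0,-0.02],0,-1],[[0,0,-0.02],0,-1],[[0,0,-0.01],0,-1],[[0,0,0],0,-1],[[0,0,0],0,-1]]'
```

```text
time: 13.7
eef_pos: [0.4114, 0.3684, 0.0669]
ee_rot: [-0.0, 0.704, 0.71, 0.0]
ft_force: [0.1, 0.3, -0.7]
finger_gap: 0.0204
grip_force: 61.8
```

```bash
python3 -m jog '[[[0,0,-0.003],0,-1],[[0,0,-0.003],0,-1],[[0,0,-0.001],0,-1],[[0,0,0],0,-1]]'
python3 -m jog '[[[0,0,0],0,-0.35],[[0,0,0],0,-0.35],[[0,0,0],0,-0.35],[[0,0,0.01],0,-0.35],[[0,0,0.02],0,-0.35],[[0,0,0.03],0,0],[[0,0,0.04],0,0],[[0,-0.03,0],0,0],[[0.01,-0.05,0],0,0],[[0.01,-0.05,0],0,0]]'
python3 - <<'E'
from h import *
for n in ('scene','top'):
    im,d=vision.snapshot(n); save(n+'5.png',im)
    print(n,rack(n,im,d,(.438,.37)))
    print(*blobs(n,im,d,45,80,90,.02,(.3,.6,.05,.5)),sep='\n')
E
```

```text
time: 14.1
eef_pos: [0.4112, 0.3685, 0.06]
ee_rot: [0.0, 0.704, 0.711, 0.0]
ft_force: [0.6, 1.2, -1.7]
finger_gap: 0.0201
grip_force: 61.8
time: 15.1
eef_pos: [0.4314, 0.2406, 0.1616]
ee_rot: [0.001, 0.702, 0.712, 0.002]
ft_force: [0.4, -0.3, -0.7]
finger_gap: 0.043
grip_force: 0.0
scene ((array([0.4374, 0.3702]), array([161.3, 141.8]), -88.84), np.int64(1639), array([ 0.3573,  0.0028, -0.116 ]), 'uphill', np.float64(0.4413936553641646))
((array([0.4039, 0.3682]), array([119.5,  21.4]), -88.13), 253, array([0.4033, 0.3717, 0.0497]))
top ((array([0.4406, 0.3662]), array([159.1, 140.9]), -88.41), np.int64(526), array([ 0.3398, -0.0044, -0.1039]), 'uphill', np.float64(-0.7416789673838964))
((array([0.4066, 0.4128]), array([18.7, 17.3]), -80.4), 32, array([0.4063, 0.4133, 0.0519]))
```

```bash
python3 -m jog '[[[0.0206,-0.038,-0.002],-0.0112,0],[[0.0206,-0.038,-0.002],-0.0112,0],[[0.0206,-0.038,-0.002],-0.0112,0],[[0.0206,-0.038,-0.002],-0.0112,0],[[0.0206,-0.038,-0.002],-0.0112,0],[[0.0206,-0.038,-0.002],-0.0112,0],[[0.0206,-0.038,-0.002],-0.0112,0],[[0.0206,-0.038,-0.002],-0.0112,0],[[0.0206,-0.038,-0.002],-0.0112,0],[[0.0206,-0.038,-0.002],-0.0112,0]]'
python3 -m jog '[[[0,0,0],0,0],[[0,0,0],0,0]]'
```

```text
time: 16.2
eef_pos: [0.638, -0.1411, 0.1409]
ee_rot: [0.001, 0.742, 0.67, 0.0]
ft_force: [0.4, 0.4, -0.8]
finger_gap: 0.0429
grip_force: 0.0
time: 16.4
eef_pos: [0.6372, -0.1414, 0.1402]
ee_rot: [0.0, 0.743, 0.669, 0.0]
ft_force: [-0.5, 1.0, 0.1]
finger_gap: 0.0432
grip_force: 0.0
```

```bash
python3 -m jog '[[[0,0,-0.02],0,0],[[0,0,-0.02],0,0],[[0,0,-0.02],0,0],[[0,0,-0.003],0,0],[[0,0,0],0,-0.4],[[0,0,0],0,-1],[[0,0,0],0,-1],[[0,0,0],0,-1],[[0,0,0],0,-1]]' 60
python3 -m jog '[[[0,0,0.02],0,-1],[[0,0,0.02],0,-1],[[0,0,0.02],0,-1],[[0,0,0],0,-1]]' 60
python3 -m jog '[[[-0.013,0.035,0],0.011,-1],[[-0.013,0.035,0],0.011,-1],[[-0.013,0.035,0],0.011,-1],[[-0.013,0.035,0],0.011,-1],[[-0.013,0.035,0],0.011,-1],[[-0.013,0.035,0],0.011,-1],[[-0.013,0.035,0],0.011,-1],[[-0.013,0.035,0],0.011,-1],[[-0.013,0.033,0],0.011,-1],[[0,0,0],0.011,-1]]'
python3 - <<'E'
from h import *
for n in ('scene','top'):
    im,d=vision.snapshot(n); save(n+'6.png',im)
    print(n,rack(n,im,d,(.438,.37)))
    print(*blobs(n,im,d,45,80,90,.02,(.3,.6,.05,.5)),sep='\n')
E
```

```text
time: 17.3
eef_pos: [0.6375, -0.1394, 0.078]
ee_rot: [0.001, 0.742, 0.67, 0.001]
ft_force: [-1.1, 1.5, 2.3]
finger_gap: 0.02
grip_force: 61.5
time: 17.7
eef_pos: [0.6394, -0.1401, 0.1404]
ee_rot: [0.003, 0.742, 0.67, 0.002]
ft_force: [1.0, 0.2, -0.9]
finger_gap: 0.0204
grip_force: 61.2
time: 18.7
eef_pos: [0.5159, 0.1808, 0.1364]
ee_rot: [-0.002, 0.7, 0.714, 0.001]
ft_force: [-1.4, 0.6, -1.3]
finger_gap: 0.0199
grip_force: 61.1
scene ((array([0.4374, 0.3695]), array([160.5, 140.1]), -89.35), np.int64(1677), array([ 3.622e-01,  2.000e-04, -1.172e-01]), 'uphill', np.float64(0.03380734375672839))
((array([0.5131, 0.2026]), array([70.9, 20.9]), -84.99), 95, array([0.5148, 0.2076, 0.1329]))
((array([0.4034, 0.3682]), array([118.5,  20.6]), -88.6), 252, array([0.4033, 0.3728, 0.0502]))
top ((array([0.4424, 0.3662]), array([161.5, 137.2]), -89.61), np.int64(1182), array([ 0.3478,  0.0012, -0.1101]), 'uphill', np.float64(0.18983626817917498))
((array([0.5215, 0.1391]), array([31.5, 15. ]), -84.73), 41, array([0.5193, 0.1441, 0.134 ]))
((array([0.408 , 0.3646]), array([116.5,  17.1]), -88.5), 180, array([0.4079, 0.3645, 0.0524]))
```

```bash
python3 -m jog '[[[-0.0094,0.037,0],0,-1],[[-0.0094,0.037,0],0,-1],[[-0.0094,0.037,0],0,-1],[[-0.0094,0.037,0],0,-1],[[-0.0094,0.037,0],0,-1],[[0,0,-0.02],0,-1],[[0,0,-0.015],0,-1],[[0,0,-0.01],0,-1],[[0,0,0],0,-1],[[0,0,0],0,-1]]'
```

```text
time: 19.8
eef_pos: [0.4737, 0.3565, 0.0913]
ee_rot: [0.0, 0.705, 0.709, -0.001]
ft_force: [0.4, 0.5, -0.9]
finger_gap: 0.0203
grip_force: 61.1
```

```bash
python3 -m jog '[[[-0.005,0.01,0],0,-1],[[0,0,-0.005],0,-1],[[0,0,-0.005],0,-1],[[0,0,-0.001],0,-1],[[0,0,0],0,-1]]'
python3 -m jog '[[[0,0,0],0,-0.35],[[0,0,0],0,-0.35],[[0,0,0],0,-0.35],[[0,0,0.01],0,-0.35],[[0,0,0.02],0,-0.35],[[0,0,0.03],0,0],[[0,0,0.03],0,0],[[0,-0.03,0],0,0],[[0.01,-0.05,0],0,0],[[0.01,-0.05,0],0,0]]'
python3 - <<'E'
from h import *
for n in ('scene','top'):
    im,d=vision.snapshot(n); save(n+'7.png',im)
    print(n,rack(n,im,d,(.438,.37)))
    print(*blobs(n,im,d,45,80,90,.02,(.3,.6,.05,.5)),sep='\n')
    print('O',*blobs(n,im,d,4,16,150,.01,(.3,.7,.05,.27)),sep='\n')
E
```

```text
time: 20.3
eef_pos: [0.4676, 0.368, 0.0804]
ee_rot: [0.0, 0.704, 0.71, -0.001]
ft_force: [0.7, -0.3, -1.5]
finger_gap: 0.0201
grip_force: 61.1
time: 21.3
eef_pos: [0.4879, 0.2407, 0.1727]
ee_rot: [0.001, 0.703, 0.711, 0.002]
ft_force: [0.9, -0.4, 0.4]
finger_gap: 0.0425
grip_force: 0.0
scene ((array([0.4365, 0.3689]), array([162.6, 141.2]), 89.71), np.int64(1341), array([ 0.3594,  0.0042, -0.1174]), 'uphill', np.float64(0.6735624238505248))
((array([0.4596, 0.3655]), array([118. ,  21.5]), -88.51), 243, array([0.4595, 0.3686, 0.0706]))
((array([0.4033, 0.3694]), array([116.7,  21.2]), -88.15), 253, array([0.4034, 0.3706, 0.0505]))
O
((array([0.6322, 0.1906]), array([114.9,  20. ]), -79.79), 134, array([0.6316, 0.1918, 0.0192]))
((array([0.5372, 0.1867]), array([83.4, 20.8]), -78.56), 98, array([0.5376, 0.1919, 0.0191]))
((array([0.4332, 0.1487]), array([119. ,  20.7]), -76.39), 147, array([0.4326, 0.1513, 0.0194]))
top ((array([0.4399, 0.3865]), array([136.1, 120.1]), 0.85), np.int64(429), array([ 0.3556, -0.0064, -0.1103]), 'uphill', np.float64(-1.0259319232411779))
((array([0.4634, 0.4006]), array([38.1, 13. ]), 88.56), 54, array([0.4634, 0.4026, 0.0721]))
((array([0.4077, 0.3788]), array([86.7, 17.2]), -88.46), 135, array([0.4074, 0.38  , 0.0528]))
O
((array([0.6358, 0.1853]), array([109.3,  15.9]), -80.18), 133, array([0.6352, 0.1874, 0.0213]))
((array([0.5441, 0.1703]), array([105.4,  14.6]), -79.14), 136, array([0.5445, 0.1718, 0.0205]))
((array([0.4364, 0.147 ]), array([108.2,  15. ]), -76.81), 137, array([0.4369, 0.1466, 0.0202]))
```

View pics/scene7.png

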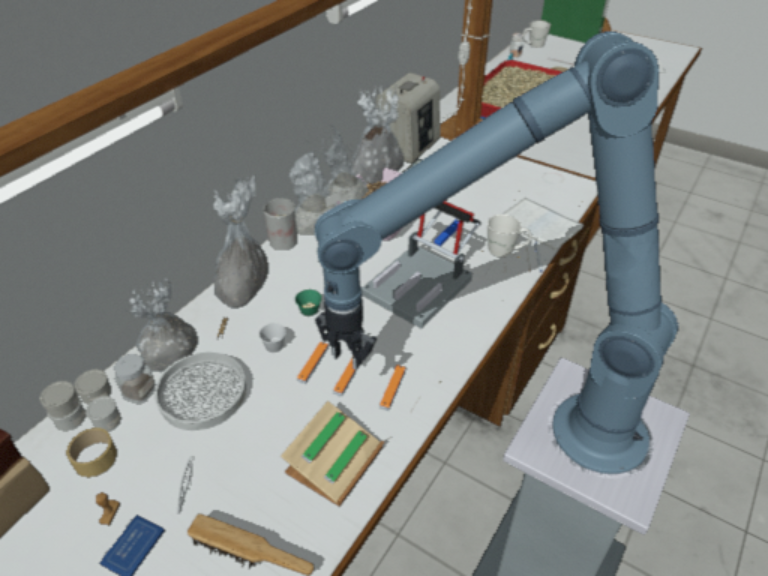

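Run:
```python
from h import *
a=np.radians(-5.6); c,s=np.cos(a),np.sin(a); O=np.array([.567,-.1325])
for n in ('scene','top'):
    im,d=vision.snapshot(n); P=cloud(n,d); np.savez('/tmp/'+n+'8',im=im,d=d)
    D=P[...,:2]-O; xf=c*D[...,0]+s*D[...,1]; yf=-s*D[...,0]+c*D[...,1]
    for r in (-.07,0,.07):
        m=(abs(xf-r)<.02)&(abs(yf)<.075)&(P[...,2]>.047)&(P[...,2]<.062)
        X,Y=xf[m],yf[m]; k=abs(Y)<.06
        sl=np.polyfit(Y,X,1); 
        print(n,r,m.sum(),'x mean',X.mean().round(4),'mid',((X.min()+X.max())/2).round(4),'y range',Y.min().round(4),Y.max().round(4),'slope deg',np.degrees(sl[0]).round(2),'at0',sl[1].round(4),'z',np.median(P[...,2][m]).round(4))
```

```text
scene -0.07 70 x mean -0.0717 mid -0.0715 y range -0.0483 0.0482 slope deg -0.21 at0 -0.0717 z 0.053
scene 0 65 x mean -0.0016 mid -0.0012 y range -0.0541 0.0526 slope deg -0.44 at0 -0.0016 z 0.0536
scene 0.07 66 x mean 0.0684 mid 0.07 y range -0.0539 0.0473 slope deg -0.17 at0 0.0684 z 0.0532
top -0.07 91 x mean -0.0683 mid -0.0682 y range -0.0524 0.047 slope deg 0.1 at0 -0.0683 z 0.0554
top 0 88 x mean 0.0016 mid 0.0019 y range -0.0508 0.0453 slope deg 0.37 at0 0.0016 z 0.0546
top 0.07 99 x mean 0.0712 mid 0.0715 y range -0.0501 0.0468 slope deg -0.03 at0 0.0712 z 0.0549
```

```bash
python3 -m jog '[[[0.0292,-0.0106,-0.0106],0.033,0],[[0.0292,-0.0106,-0.0106],0.033,0],[[0.0292,-0.0106,-0.0106],0.033,0],[[0.0292,-0.0106,-0.0106],0.033,0],[[0.0292,-0.0106,-0.0106],0.033,0],[[0,0,-0.02],0,0],[[0,0,-0.02],0,0],[[0,0,0],0,0],[[0,0,0],0,0]]' 60
```

```text
time: 22.4
eef_pos: [0.6329, 0.1897, 0.0782]
ee_rot: [-0.001, 0.642, 0.766, 0.0]
ft_force: [-0.6, 0.7, -0.0]
finger_gap: 0.0427
grip_force: 0.0
```

```bash
python3 -m jog '[[[0,0,-0.02],0,0],[[0,0,-0.02],0,0],[[0,0,-0.014],0,0],[[0,0,-0.004],0,0],[[0,0,0],0,-0.4],[[0,0,0],0,-1],[[0,0,0],0,-1],[[0,0,0],0,-1],[[0,0,0],0,-1]]' 60
python3 -m jog '[[[0,0,0.03],0,-1],[[0,0,0.03],0,-1],[[0,0,0.03],0,-1],[[0,-0.03,0],-0.03,-1],[[0,-0.03,0],-0.03,-1],[[0,-0.03,0],-0.03,-1],[[0,-0.03,0],-0.03,-1],[[0,-0.03,0],-0.03,-1],[[0,-0.03,0],-0.03,-1],[[0,-0.03,0],-0.03,-1]]'
python3 -m jog '[[[0,-0.03,0],-0.03,-1],[[0,-0.03,0],-0.03,-1],[[0,-0.03,0],-0.003,-1],[[0.002,-0.03,0],0,-1],[[0.002,0,0],0,-1],[[0,0,0],0,-1],[[0,0,0],0,-1]]'
```

```text
time: 23.3
eef_pos: [0.6336, 0.1874, 0.0202]
ee_rot: [0.0, 0.643, 0.766, 0.0]
ft_force: [-0.2, -0.3, -0.9]
finger_gap: 0.0199
grip_force: 61.9
time: 24.3
eef_pos: [0.6332, -0.0238, 0.1101]
ee_rot: [0.0, 0.72, 0.694, 0.0]
ft_force: [0.2, -0.4, -1.3]
finger_gap: 0.0205
grip_force: 62.0
time: 25.0
eef_pos: [0.6375, -0.1405, 0.1099]
ee_rot: [-0.001, 0.741, 0.672, 0.001]
ft_force: [0.5, 0.9, -1.7]
finger_gap: 0.0198
grip_force: 61.9
```

```bash
python3 -m jog '[[[0,0,-0.015],0,-1],[[0,0,-0.012],0,-1],[[0,0,-0.005],0,-1],[[0,0,-0.003],0,-1],[[0,0,0],0,-1],[[0,0,0],0,-1]]'; python3 -c "
from h import *
for n in ('scene','top'):
    im,d=vision.snapshot(n)
    print(n,*blobs(n,im,d,4,16,150,.03,(.45,.75,-.3,0)),sep='\n')
"
```

```text
time: 25.6
eef_pos: [0.6363, -0.1414, 0.0751]
ee_rot: [-0.001, 0.741, 0.671, -0.001]
ft_force: [-3.4, 1.0, 5.0]
finger_gap: 0.0205
grip_force: 62.6
scene
((array([ 0.6358, -0.1144]), array([64.5, 20.2]), -89.59), 51, array([ 0.6372, -0.1111,  0.0744]))
top
((array([ 0.6421, -0.0993]), array([26.6, 17.2]), 88.57), 40, array([ 0.6402, -0.0992,  0.0755]))
```

```bash
python3 -m jog '[[[0,0,0],0,-0.35],[[0,0,0],0,-0.35],[[0,0,0],0,-0.2],[[0,0,0.02],0,-0.2],[[0,0,0.03],0,0],[[0,0.02,0.02],0.03,0],[[-0.01,0.04,0],0.03,0],[[-0.01,0.04,0],0.03,0],[[-0.01,0.04,0],0.03,0],[[-0.01,0.04,0],0.03,0]]'
python3 -m jog '[[[-0.015,0.04,-0.015],0.03,0],[[-0.015,0.04,-0.02],0.03,0],[[-0.015,0.04,-0.02],0.03,0],[[-0.01,0.012,0],0.03,0],[[0,0,0],0.02,0],[[0,0,0],0,0],[[0,0,0],0,0]]'
python3 -c "
from h import *
for n in ('scene','top'):
    im,d=vision.snapshot(n)
    print(n,*blobs(n,im,d,4,16,150,.01,(.4,.75,-.3,.27)),sep='\n')
"
```

```text
time: 26.7
eef_pos: [0.5971, 0.0387, 0.145]
ee_rot: [0.0, 0.689, 0.725, 0.0]
ft_force: [0.4, 0.6, 0.1]
finger_gap: 0.0427
grip_force: 0.0
time: 27.4
eef_pos: [0.5447, 0.1665, 0.0905]
ee_rot: [0.001, 0.639, 0.769, 0.0]
ft_force: [0.3, -0.5, 1.2]
finger_gap: 0.0427
grip_force: 0.0
scene
((array([ 0.634 , -0.1373]), array([113.9,  23.1]), 81.05), 90, array([ 0.6334, -0.1343,  0.0745]))
((array([0.5287, 0.1731]), array([110.7,  43.5]), -79.46), 124, array([0.5395, 0.18  , 0.0187]))
((array([0.4336, 0.1479]), array([117.1,  18.5]), -76.75), 144, array([0.4328, 0.1496, 0.0189]))
top
((array([ 0.6364, -0.1414]), array([112.5,  19.2]), 84.58), 174, array([ 0.6371, -0.1479,  0.0755]))
((array([0.5515, 0.1318]), array([32.9, 15.2]), -78.72), 42, array([0.5514, 0.1312, 0.0205]))
```

```bash
python3 -m jog '[[[-0.001,0.004,-0.02],0,0],[[0,0,-0.025],0,0],[[0,0,-0.02],0,0],[[0,0,-0.0055],0,0],[[0,0,0],0,-0.4],[[0,0,0],0,-1],[[0,0,0],0,-1],[[0,0,0],0,-1],[[0,0,0],0,-1]]' 60
python3 -m jog '[[[0,0,0.03],0,-1],[[0,0,0.03],0,-1],[[0,0,0.03],0,-1],[[0.003,-0.03,0],-0.03,-1],[[0.003,-0.03,0],-0.03,-1],[[0.003,-0.03,0],-0.03,-1],[[0.003,-0.03,0],-0.03,-1],[[0.003,-0.03,0],-0.03,-1],[[0.003,-0.03,0],-0.03,-1],[[0.003,-0.03,0],-0.03,-1]]'
python3 -m jog '[[[0.003,-0.03,0],-0.03,-1],[[0,-0.03,0],-0.03,-1],[[0,-0.03,0],-0.014,-1],[[0,-0.003,0],0,-1],[[0,0,0],0,-1],[[0,0,0],0,-1],[[0,0,0],0,-1]]'
```

```text
time: 28.4
eef_pos: [0.5418, 0.1735, 0.02]
ee_rot: [0.0, 0.637, 0.771, 0.0]
ft_force: [-0.2, -0.2, 0.9]
finger_gap: 0.0203
grip_force: 62.0
time: 29.4
eef_pos: [0.5623, -0.0377, 0.1096]
ee_rot: [0.0, 0.714, 0.7, 0.0]
ft_force: [0.3, -0.1, -1.3]
finger_gap: 0.0205
grip_force: 61.8
time: 30.1
eef_pos: [0.5656, -0.1271, 0.1095]
ee_rot: [-0.0, 0.738, 0.674, 0.0]
ft_force: [0.5, -0.6, -1.6]
finger_gap: 0.0207
grip_force: 61.7
```

```bash
python3 -m jog '[[[0.002,-0.005,0],-0.007,-1],[[0,0,-0.015],0,-1],[[0,0,-0.012],0,-1],[[0,0,-0.005],0,-1],[[0,0,-0.002],0,-1],[[0,0,0],0,-1],[[0,0,0],0,-1]]'
```

```text
time: 30.8
eef_pos: [0.5663, -0.1343, 0.075]
ee_rot: [-0.001, 0.742, 0.671, -0.001]
ft_force: [-2.7, 0.9, 2.6]
finger_gap: 0.0201
grip_force: 62.3
```

```bash
python3 -m jog '[[[0,0,0],0,-0.35],[[0,0,0],0,-0.35],[[0,0,0],0,-0.2],[[0,0,0.02],0,-0.2],[[0,0,0.03],0,0],[[0,0.02,0.02],0.03,0],[[-0.015,0.04,0],0.04,0],[[-0.015,0.04,0],0.04,0],[[-0.02,0.04,0],0.04,0],[[-0.02,0.04,0],0.04,0]]'
python3 -m jog '[[[-0.02,0.04,-0.015],0.04,0],[[-0.02,0.04,-0.02],0.04,0],[[-0.02,0.02,-0.02],0.04,0],[[-0.002,0.002,0],0.023,0],[[0,0,0],0,0],[[0,0,0],0,0],[[0,0,0],0,0]]'
python3 -c "
from h import *
for n in ('scene','top'):
    im,d=vision.snapshot(n)
    print(n,*blobs(n,im,d,4,16,150,.01,(.35,.75,-.3,.27)),sep='\n')
"
```

```text
time: 31.8
eef_pos: [0.4971, 0.047, 0.1457]
ee_rot: [0.0, 0.674, 0.738, 0.001]
ft_force: [0.5, 0.2, -0.2]
finger_gap: 0.0422
grip_force: 0.0
time: 32.5
eef_pos: [0.4373, 0.1463, 0.0911]
ee_rot: [0.001, 0.622, 0.783, 0.001]
ft_force: [-0.7, -0.2, 0.1]
finger_gap: 0.0427
grip_force: 0.0
scene
((array([0.4332, 0.1488]), array([119.2,  20.8]), -75.26), 135, array([0.4308, 0.1562, 0.019 ]))
top
((array([ 0.6369, -0.1415]), array([112.3,  18.2]), 84.79), 180, array([ 0.6373, -0.1417,  0.075 ]))
((array([ 0.5672, -0.1375]), array([113.3,  19.1]), 84.73), 189, array([ 0.5675, -0.1394,  0.0755]))
((array([0.4459, 0.1092]), array([37.8, 14.4]), -75.76), 46, array([0.4461, 0.1102, 0.0208]))
```

```bash
python3 -m jog '[[[-0.0023,0.002,-0.02],0.004,0],[[0,0,-0.025],0,0],[[0,0,-0.02],0,0],[[0,0,-0.006],0,0],[[0,0,0],0,-0.4],[[0,0,0],0,-1],[[0,0,0],0,-1],[[0,0,0],0,-1],[[0,0,0],0,-1]]' 60
python3 -m jog '[[[0,0,0.03],0,-1],[[0,0,0.03],0,-1],[[0,0,0.03],0,-1],[[0.007,-0.03,0],-0.035,-1],[[0.007,-0.03,0],-0.035,-1],[[0.007,-0.03,0],-0.035,-1],[[0.007,-0.03,0],-0.035,-1],[[0.007,-0.03,0],-0.035,-1],[[0.007,-0.03,0],-0.035,-1],[[0.007,-0.03,0],-0.035,-1]]'
python3 -m jog '[[[0.007,-0.03,0],-0.035,-1],[[0.007,-0.03,0],-0.035,-1],[[0,-0.005,0],-0.015,-1],[[0,0,0],0,-1],[[0,0,0],0,-1],[[0,0,0],0,-1]]'
```

```text
time: 33.5
eef_pos: [0.4335, 0.1494, 0.0199]
ee_rot: [0.0, 0.619, 0.785, 0.0]
ft_force: [-0.2, -0.8, 1.4]
finger_gap: 0.0206
grip_force: 61.2
time: 34.5
eef_pos: [0.4821, -0.0618, 0.1095]
ee_rot: [0.0, 0.711, 0.703, -0.0]
ft_force: [0.3, 0.0, -1.2]
finger_gap: 0.0204
grip_force: 60.8
time: 35.1
eef_pos: [0.4958, -0.1235, 0.1093]
ee_rot: [-0.0, 0.738, 0.674, 0.0]
ft_force: [-0.3, 0.8, -1.1]
finger_gap: 0.0206
grip_force: 60.8
```

```bash
python3 -m jog '[[[0.0025,-0.003,0],-0.007,-1],[[0,0,-0.015],0,-1],[[0,0,-0.012],0,-1],[[0,0,-0.005],0,-1],[[0,0,-0.002],0,-1],[[0,0,0],0,-1],[[0,0,0],0,-1]]'
python3 -m jog '[[[0,0,0],0,-0.35],[[0,0,0],0,-0.35],[[0,0,0],0,-0.2],[[0,0,0.02],0,-0.2],[[0,0,0.03],0,0],[[0,0.02,0.02],0,0],[[0,0.04,0.02],0,0],[[0,0.05,0],0,0],[[0,0.05,0],0,0],[[0,0.05,0],0,0]]'
python3 - <<'E'
from h import *
for n in ('scene','top'):
    im,d=vision.snapshot(n); save(n+'9.png',im if n=='top' else im[60:300,180:440],1.5 if n=='top' else 3)
    print(n,*blobs(n,im,d,4,16,150,.01,(.35,.75,-.3,.27)),sep='\n')
    print(*blobs(n,im,d,45,80,90,.02,(.3,.6,.05,.5)),sep='\n')
print(robot.state()['q'])
E
```

```text
time: 35.8
eef_pos: [0.4971, -0.1281, 0.075]
ee_rot: [-0.001, 0.742, 0.671, -0.001]
ft_force: [-3.8, 0.7, 4.8]
finger_gap: 0.0207
grip_force: 61.5
time: 36.8
eef_pos: [0.4989, 0.0829, 0.1659]
ee_rot: [0.001, 0.742, 0.67, 0.001]
ft_force: [0.7, -0.0, 0.5]
finger_gap: 0.0426
grip_force: 0.0
scene
((array([ 0.5635, -0.1448]), array([92.6, 22. ]), 81.73), 77, array([ 0.5635, -0.1418,  0.074 ]))
((array([ 0.4964, -0.1285]), array([124.4,  23.4]), 83.84), 117, array([ 0.4962, -0.1273,  0.0743]))
((array([0.4638, 0.3651]), array([121.3,  28.2]), -89.02), 243, array([0.4596, 0.3676, 0.0707]))
((array([0.4038, 0.3682]), array([119.7,  20.7]), -87.88), 253, array([0.4036, 0.3714, 0.0499]))
top
((array([ 0.6369, -0.1415]), array([112.2,  18.5]), 85.57), 183, array([ 0.6371, -0.142 ,  0.0751]))
((array([ 0.5686, -0.1361]), array([111.5,  17.4]), 84.3), 162, array([ 0.5682, -0.133 ,  0.0757]))
((array([ 0.4966, -0.147 ]), array([78.5, 17.9]), 84.6), 108, array([ 0.4951, -0.1503,  0.0754]))
((array([0.4641, 0.3624]), array([112.9,  16.3]), 88.72), 176, array([0.4642, 0.3624, 0.0728]))
((array([0.408 , 0.3652]), array([116.,  17.]), -88.34), 179, array([0.4079, 0.3651, 0.0529]))
[ 0.33730149  0.26998669 -0.66576789  1.98714991  0.19865578  0.94502086
 -0.51412327]
```

View pics/scene9.png

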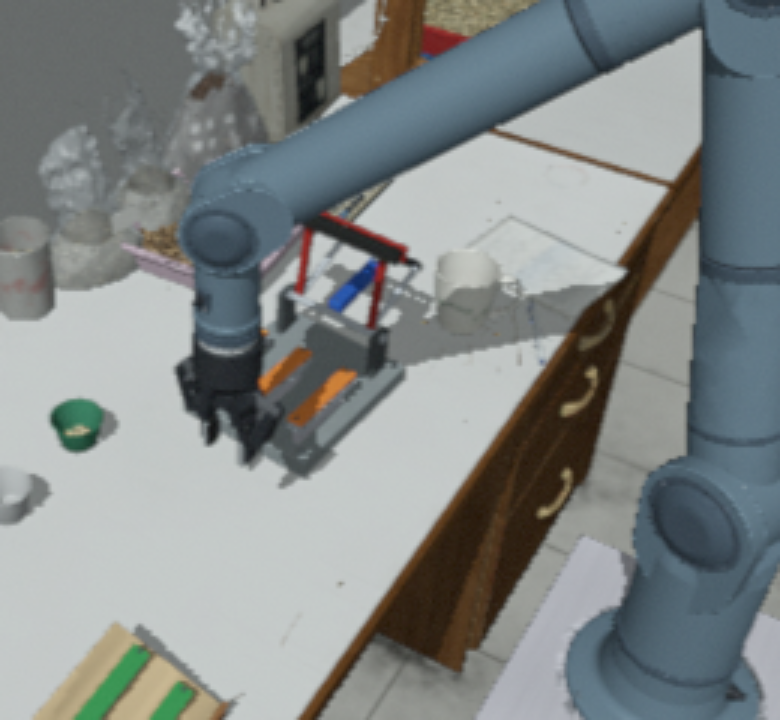

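```bash
python3 -m jog '[[[0,0,0.05],-0.143,0],[[0,0,0.05],-0.143,0],[[0,0,0.045],-0.143,0],[[0.004,-0.04,0],-0.143,0],[[0.004,-0.04,0],-0.143,0],[[0.004,-0.04,0],-0.143,0],[[0.004,-0.04,0],-0.143,0],[[0.004,-0.04,0],-0.143,0],[[0.004,-0.04,0],-0.143,0],[[0.004,-0.04,0],-0.143,0]]' 25
python3 -m jog '[[[0.004,-0.04,0],-0.141,0],[[0.004,-0.04,0],0,0],[[0.004,-0.04,0],0,0],[[0.004,-0.04,0],0,0],[[0.004,-0.012,0],0,0],[[0,0,0],0,0],[[0,0,0],0,0]]'
```

```text
time: 37.9
eef_pos: [0.5265, -0.2005, 0.3103]
ee_rot: [0.0, 1.0, 0.017, 0.0]
ft_force: [0.8, 0.3, 0.1]
finger_gap: 0.0428
grip_force: 0.0
time: 38.6
eef_pos: [0.5471, -0.3688, 0.3099]
ee_rot: [-0.001, 0.999, -0.05, -0.0]
ft_force: [-0.1, 0.2, -0.4]
finger_gap: 0.0425
grip_force: 0.0
```

```bash
python3 -m jog '[[[-0.003,-0.001,-0.04],0,0],[[0,0,-0.04],0,0],[[0,0,-0.04],0,0],[[0,0,-0.03],0,0],[[0,0,-0.02],0,0],[[0,0,-0.004],0,0],[[0,0,0],0,-1],[[0,0,0],0,-1],[[0,0,0],0,-1],[[0,0,0],0,-1]]' 30
```

```text
time: 39.6
eef_pos: [0.5452, -0.3714, 0.1385]
ee_rot: [0.0, 0.999, -0.05, 0.002]
ft_force: [0.7, 1.8, 3.4]
finger_gap: 0.0126
grip_force: 30.9
```

```bash
python3 -m jog '[[[0.0003,0.003,0.0069],0,-1],[[0.0003,0.003,0.0069],0,-1],[[0.0004,0.0038,0.0065],0,-1],[[0.0004,0.0038,0.0065],0,-1],[[0.0005,0.0046,0.006],0,-1],[[0.0005,0.0046,0.006],0,-1],[[0.0005,0.0053,0.0053],0,-1],[[0.0005,0.0053,0.0053],0,-1],[[0.0006,0.0059,0.0046],0,-1],[[0.0006,0.0059,0.0046],0,-1]]' 30
python3 -m jog '[[[0.0006,0.0064,0.0038],0,-1],[[0.0006,0.0064,0.0038],0,-1],[[0.0007,0.0068,0.003],0,-1],[[0.0007,0.0068,0.003],0,-1],[[0.0007,0.0072,0.0021],0,-1],[[0.0007,0.0072,0.0021],0,-1],[[0.0007,0.0074,0.0013],0,-1],[[0.0007,0.0074,0.0013],0,-1],[[0.0007,0.0075,0.0003],0,-1],[[0.0007,0.0075,0.0003],0,-1]]' 30
```

```text
time: 40.6
eef_pos: [0.549, -0.3317, 0.1969]
ee_rot: [0.004, 0.999, -0.052, 0.003]
ft_force: [2.9, -7.2, -1.8]
finger_gap: 0.0125
grip_force: 29.3
time: 41.6
eef_pos: [0.556, -0.261, 0.2219]
ee_rot: [0.004, 0.999, -0.052, 0.003]
ft_force: [-3.8, -1.1, 13.1]
finger_gap: 0.0124
grip_force: 33.2
```

```bash
python3 -m jog '[[[0.0007,0.0074,-0.0017],0,-1],[[0.0007,0.0074,-0.0017],0,-1],[[0.0007,0.0073,-0.0026],0,-1],[[0.0007,0.0073,-0.0026],0,-1],[[0.0007,0.007,-0.0035],0,-1],[[0.0007,0.007,-0.0035],0,-1]]' 30
python3 -m jog '[[[0.0006,0.006,-0.004],0,-1],[[0.0005,0.005,-0.004],0,-1],[[0.0002,0.002,-0.002],0,-1],[[0,0,0],0,-1]]'
```

```text
time: 42.2
eef_pos: [0.5614, -0.2073, 0.2067]
ee_rot: [-0.002, 0.999, -0.049, 0.002]
ft_force: [-5.2, 9.7, 16.7]
finger_gap: 0.0121
grip_force: 36.2
time: 42.6
eef_pos: [0.5623, -0.1994, 0.2014]
ee_rot: [0.002, 0.999, -0.051, 0.002]
ft_force: [-14.2, 5.2, 34.9]
finger_gap: 0.0122
grip_force: 38.9
```

```bash
python3 -m jog '[[[0,0,0.004],0,-0.6],[[0,0,0],0,-0.3],[[0,0,0],0,0],[[0,0,0.01],0,0],[[0,0,0.03],0,0],[[0,0,0.05],0,0],[[0,0,0.03],0,0],[[-0.01,0.04,0],0,0],[[-0.02,0.05,0],0,0],[[-0.03,0.05,0],0,0]]'
python3 -m jog '[[[0,0.05,0],0,0],[[0,0.05,0],0,0],[[0,0.05,0],0,0],[[0,0,0],0,0],[[0,0,0],0,0]]'
python3 - <<'E'
from h import *
for n in ('scene','top'):
    im,d=vision.snapshot(n); save(n+'10.png',im[60:350,120:440] if n=='scene' else im[120:300,80:380],2.4)
    print(n,*blobs(n,im,d,4,16,150,.05,(.35,.75,-.3,.1)),sep='\n')
    print(*blobs(n,im,d,45,80,90,.02,(.3,.6,.05,.5)),rack(n,im,d,(.438,.37)),sep='\n')
    print('red',*blobs(n,im,d,0,4,150,.03),*blobs(n,im,d,174,180,150,.03),sep='\n')
E
```

```text
time: 43.6
eef_pos: [0.5062, -0.0682, 0.3146]
ee_rot: [-0.001, 0.999, -0.051, 0.0]
ft_force: [0.2, 0.9, -0.4]
finger_gap: 0.0426
grip_force: 0.0
time: 44.1
eef_pos: [0.5058, 0.0818, 0.3143]
ee_rot: [0.0, 0.999, -0.048, -0.0]
ft_force: [0.1, -0.8, 0.2]
finger_gap: 0.0426
grip_force: 0.0
scene
((array([ 0.637, -0.108]), array([50.8, 23.5]), 85.74), 42, array([ 0.6373, -0.1069,  0.0744]))
((array([ 0.4905, -0.1571]), array([65.1, 21.6]), -87.09), 36, array([ 0.4887, -0.1674,  0.0745]))
((array([ 0.5676, -0.1015]), array([53. , 19.4]), 84.48), 52, array([ 0.5684, -0.1028,  0.0745]))
((array([ 0.5002, -0.0958]), array([49.8, 22. ]), 84.59), 51, array([ 0.4982, -0.0951,  0.0738]))
((array([0.4591, 0.367 ]), array([117.6,  21.9]), -89.97), 248, array([0.46  , 0.3692, 0.0707]))
((array([0.4039, 0.3686]), array([119. ,  21.7]), -88.85), 252, array([0.4033, 0.3714, 0.0502]))
((array([0.4373, 0.3695]), array([160.7, 140.5]), -89.04), np.int64(1348), array([ 0.3647,  0.0034, -0.1195]), 'uphill', np.float64(0.5395822585210941))
red
((array([ 0.5622, -0.183 ]), array([177.6, 130.6]), -4.98), 306, 
[... 474 characters left out ...]
 16.7]), 87.75), 73, array([ 0.5023, -0.0984,  0.0757]))
((array([ 0.4947, -0.1683]), array([35.4, 17.8]), 84.49), 63, array([ 0.4972, -0.1693,  0.0772]))
((array([0.4641, 0.3614]), array([112.6,  16.3]), 88.58), 174, array([0.4642, 0.3626, 0.0726]))
((array([0.408 , 0.3646]), array([114.,  17.]), -88.25), 180, array([0.408 , 0.3634, 0.0526]))
((array([0.4399, 0.3661]), array([160.3, 142.7]), -89.94), np.int64(1036), array([ 0.3538,  0.0047, -0.1139]), 'uphill', np.float64(0.7621666258729837))
red
((array([ 0.6107, -0.1503]), array([97.1, 50.9]), -50.99), 109, array([ 0.6104, -0.1393,  0.1025]))
((array([ 0.5038, -0.1561]), array([74.1, 32.1]), 89.28), 89, array([ 0.5063, -0.1325,  0.1017]))
```

View pics/scene10.png

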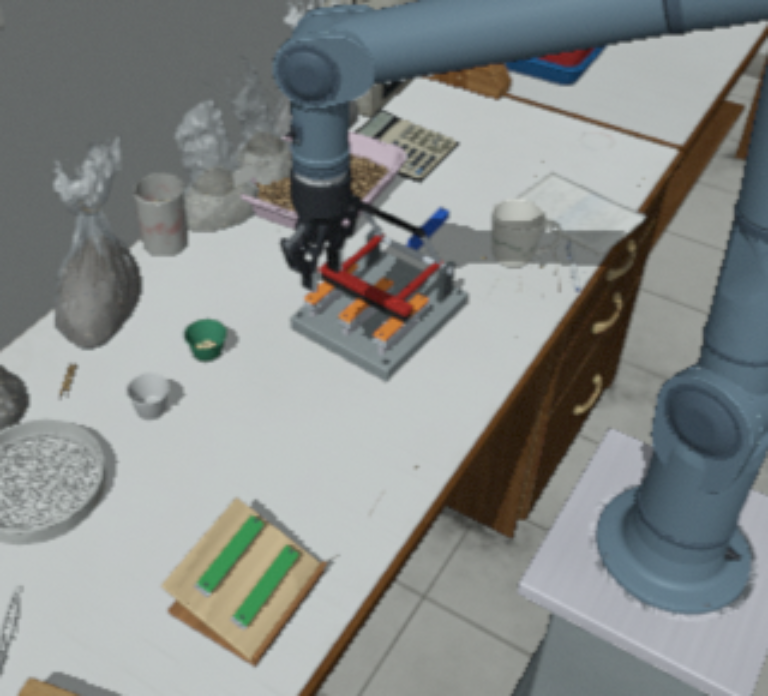

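View pics/top10.png

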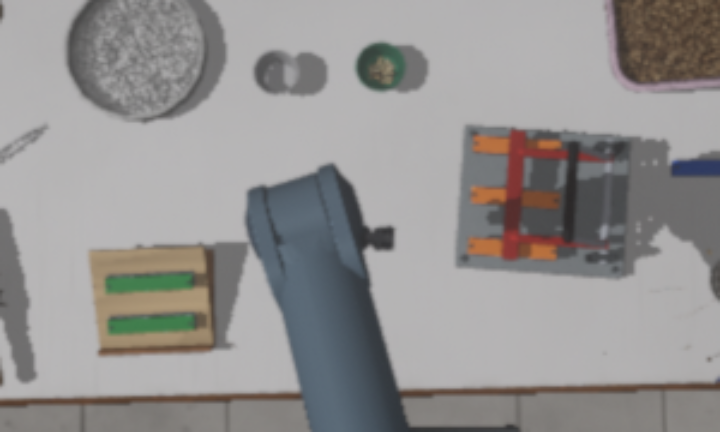

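```bash
python3 -c "
from h import *
print(robot.job_done())"
```

```text
the job is handed in; nothing more can be done
None
```

The job is handed in, with no verdict shown: by the last pictures both green bars lie face up on the rack, all three orange bars sit on their rails, the clamp is shut on them, and the cups and mug look untouched.

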